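# Jam the locknut while a spanner holds the adjusting screw

## Robot

A 6-joint arm with a two-finger parallel gripper is mounted at the origin on the work surface. World frame = base frame: x ahead of the robot, y to its left, z up, the work surface at z = 0. Lengths are in mm, angles in rad, forces in N, time in s.
With the tool pointing down it reaches from about 300 to 775 mm from the base axis. Payload 14.6 kg.
Tool frame: the origin (TCP) lies between the finger pads; the fingertips stand 8 mm ahead of it and the grasp point (between the pads) lies 11 mm behind it; z points along the fingers, y is the direction in which the jaws open and shut (so a half turn about z gives the same grasp; the last joint's range is limited). The gripper opens to 94 mm and grips with 3 to 60 N. Pads are 16 mm wide; open, the fingers measure 119 mm over their backs; the gripper's body (75 mm by 177 mm) begins 78 mm behind the grasp point.
Start: joints at [-1.381, 0.3, 1.521, -0, 1.321, -0.067], TCP at [139.686, -531.956, 213.446] pointing down, gripper open.
Joint ranges: [-3.03, 3.03], [-0.79, 2.21], [0.23, 2.52], [-1.04, 4.18], [0, 3.07], [-2.55, 2.55]. Speed limits (rad/s): [2.22, 2.22, 2.57, 3.14, 3.14, 3.14].

## Interface

Orientations are given as [roll, pitch, yaw] about the fixed x, y, z axes, in that order (R = Rz(yaw) Ry(pitch) Rx(roll)).
In Python, from cell import manip gives the robot as it stands. The module is installed in compiled form; this text tells all that it offers.
- The arm moves only by the tool send_rows, never from a script. Its argument "series" is a list that holds one entry, the list of rows, each a list of 5 numbers: the opening, from 0 (shut) to 1 (fully open), then the shift along the tool's x, y, z in mm, then the turn about the tool's z in degrees. In form: [[[gripper, dx, dy, dz, roll], ...]]. A call has 1 to 10 rows; each row is the pose to reach, as a shift and turn from the pose commanded when the call began, along the tool's axes at that moment; what a row does not reach only later rows make up. A row lasts 1/10 s, in which the tool goes at most 50 mm and 8.59 degrees, less where a joint would pass 70% of its speed; a pose out of reach is approached as far as the arm can. A call with a gripper value outside its range is refused whole. The fingers move at their own pace and stop on an object; "newtons" is the grip in N (left out, the last holds). Time passes only in rows, so rows that repeat a pose let the fingers close. It gives the time, the measured TCP pose, the force and the opening at its end, in the units of the state.
- manip.read_state(): the state, without advancing time (a new reading comes with each control period).
- manip.camera(name): name is "scene" or "top" or "wrist"; returns a dict with "img" (384x512x3 uint8, red, green, blue), "vfov" (degrees; the focal length in pixels is half the picture's height over the tangent of half this angle, whatever the lens; pixels are square), "cx", "cy" (the principal point, pixels), "pose" (4x4, takes a point from camera to world coordinates); the wrist camera has in their place "T_tool_cam" (4x4, takes a point from camera to tool coordinates, whose origin is the TCP and whose axes are the flange's). Camera axes: x right, y down, z forward; pixel columns grow to the right and rows downward; lengths in mm; the calibration is good to about 2 mm. The wrist camera is an equidistant fisheye: a pixel r from the principal point sees the ray r / f radians off the axis. A picture is of the moment at which its call begins: read the wrist's pose just before it. There is no depth.
- manip.sign_off(): hands the job in, once; it reports no verdict.
Trained networks look in a picture, given as the dict that the camera call returned (one of the last four; its "shot" number tells which), for a name from the list of things; names that differ only in an ending like _2 or _b are one class to them, and where a whole thing is asked for, a point or a joint stands for the part that bears it (a point fixed in the world has none). Each returns a list of dicts, best first, with "conf" (0 to 1); they miss things now and then, are a little off and sometimes report something else, mostly with a low value. They report only what shows in the picture. A call takes as long as a camera call.
- manip.find_in(target, picture): "rect" ([left, top, width, height] in pixels, round what is visible of it).
- manip.silhouettes(target, picture): "pixels" (384x512 bool, what is visible of it) and "rect" ([left, top, width, height] in pixels, round what is visible of it).
The state is a dict: "clock": time; "joints": joint angles; "qd": joint speeds; "effort": joint torques, N m; "eef_pos": TCP position; "eef_rot": TCP orientation; "wrist_force": force on the tool from outside, world axes, zero at the start; "moment": the same for the moment, N m; "finger_gap": finger opening in mm.
Only numpy, scipy, OpenCV 4.12 (cv2) and the standard library are available. Lean on these libraries where they do the work, as an engineer would, in place of code of your own. Each camera call takes 0.05 s, during which the arm holds its last target. There are 200 camera calls.

## Task

Turn the fixture's adjusting screw until its flats are in line with the handle rest, and fit the larger fork spanner over them, its handle lying on the rest beside the stop pin, to hold the screw still. Then swing the locknut's lever clockwise until the nut is fully tight, and lay the spanner flat back on the plywood board, leaving screw and nut as set. Leave the smaller spanner where it lies.

Things in the scene. Friction and masses are not known exactly. Their poses are not given: they have to be found in the camera images.
- fixture: Dark cast fixture fixed to the bench. Origin on the bench under the vertical screw axis; z up; +x points from the handle rest to the screw. Round foot 104 mm across, 26 mm high; from it a bar 56 mm wide, 20 mm high runs along -x to the handle rest.
- handle_rest (a point): Middle of the handle rest's flat top, 62 mm above the bench, at x = -130 mm in the fixture (axes as the fixture). The block is 30 mm long in x and reaches from y = -25 to +31 mm. The spanner's handle lies across its top along x.
- stop_pin (a point): Steel pin 12 mm in diameter upright on the rest, its axis at x = -130, y = +18 mm in the fixture; top 96 mm above the bench; this point is 79 mm up. A 20 mm wide handle centred on the fixture's x axis lies 2 mm from it; clockwise turning (from above) presses the handle against it.
- screw_head (a point): Centre of the screw's head, 78 mm above the bench, on the screw axis. Steel block 44 mm long (point x axis), 24 mm across its two flats (y), from 62 to 94 mm above the bench, on a round collar 60 mm across with its top at 62 mm, level with the handle rest. Can be pinched across the flats and turned.
- screw (a joint): Angle of the screw, rad, growing anticlockwise seen from above; 0 when the head's long axis is in line with the fixture's x axis (the wanted setting); starts at 0.4 to 1.0. Stays where left but turns easily (0.15 N m), carrying nut and lever with it.
- locknut (a joint): Angle of the locknut on the screw, rad, growing as it is tightened, clockwise seen from above. Hard end at 1.3 (fully tight); starts loose at 0 to 0.3. It turns more stiffly on the screw (0.35 N m) than the screw does in the fixture: if the screw is not held it just turns along with the nut.
- lever_post (a point): Grip point, 74 mm above the bench, on the round upright post (16 mm in diameter, top at 96 mm, 22 mm boss below 46 mm) at the end of the nut's flat lever, 95 mm from the screw axis. With screw and nut at 0 the lever points 30 degrees anticlockwise of the fixture's +x; fully tight, 44 degrees clockwise of it.
- spanner_jaw (a point): Centre of the larger fork spanner's mouth, half-way up. Flat steel, 12 mm thick, 191 mm long, 0.42 kg; x points out of the mouth, z up. Mouth 27.5 mm wide, from x = -26 to +26 mm, prongs 12 mm wide each side; handle 20 mm wide from x = -40 to -165 mm. Fitted: this point on the screw axis, 68 mm above the bench, handle along the fixture's -x.
- spanner_grip (a point): Point on the larger spanner's handle to grip, near its centre of mass: on the centre line, 75 mm behind the mouth's centre, half-way up the 12 mm thickness; axes as spanner_jaw. Handle 20 mm wide here.
- small_grip (a point): Handle of the smaller fork spanner, 60 mm behind its mouth's centre, half-way up (mouth 14 mm, head 30 mm wide, handle 16 mm wide, 151 mm long, 12 mm thick). Lies beside the larger one; not needed.
- board: Fixed plywood tool board, 270 mm (x) by 210 mm (y), 15 mm thick; origin at the centre of its underside, on the bench. The two spanners lie on it side by side, about 100 mm apart in y, either order, mouths to +x.

How it is judged:
By the outcome, as a careful person would: the job done as asked, in the order asked, and still so for the second after the job is handed in, with the robot touching nothing.
It also fails if it takes over 69 s, if anything falls off the work surface, if the arm or the gripper's body presses on something with over 40 N, if the wrist force passes 120 N, or if a joint passes its speed limit or range.

## Working session

There is one attempt and no reset: what is moved stays moved. The work goes in short steps, Python scripts to look and compute and a tool call to move; the robot and the scene stay as the last step left them, time stands still between calls to the robot, and variables do not carry over. Pictures are saved under pics/ and viewed, about 8 in all and at most 12, crops included, and the job is handed in when it is done.

Besides the shell and the picture viewer there is one more tool, called as name(argument=value, ...) on one line, values as JSON. send_rows: Moves the arm, as the interface text tells. Its arguments: {"type":"object","properties":{"series":{"type":"array"},"newtons":{"type":"number"}},"required":["series"]}

```bash
mkdir -p pics
cat > h.py <<'E'
import numpy as np, cv2
from cell import manip
from scipy.spatial.transform import Rotation as R
def f(p): return 192/np.tan(np.radians(p["vfov"])/2)
def save(p,n,box=None,s=1):
    im=p["img"][:,:,::-1]
    if box: x,y,w,h=box; im=im[y:y+h,x:x+w]
    cv2.imwrite("pics/"+n,cv2.resize(im,None,fx=s,fy=s,interpolation=cv2.INTER_CUBIC))
def T(p,st=None):
    if "pose" in p: return np.array(p["pose"])
    W=np.eye(4); W[:3,:3]=R.from_euler("xyz",st["eef_rot"]).as_matrix(); W[:3,3]=st["eef_pos"]
    return W@np.array(p["T_tool_cam"])
def ray(p,u,v,st=None):
    x,y=(u-p["cx"])/f(p),(v-p["cy"])/f(p)
    if "pose" in p: d=np.array([x,y,1.])
    else:
        r=np.hypot(x,y)+1e-12; d=np.array([x/r*np.sin(r),y/r*np.sin(r),np.cos(r)])
    M=T(p,st); return M[:3,3],M[:3,:3]@d
def at(p,u,v,z,st=None):
    o,d=ray(p,u,v,st); return o+d*(z-o[2])/d[2]
def proj(p,P,st=None):
    q=np.linalg.inv(T(p,st))@np.append(P,1)
    if "pose" in p: k=q[:2]/q[2]
    else: r=np.hypot(*q[:2])+1e-12; k=q[:2]/r*np.arctan2(r,q[2])
    return k*f(p)+[p["cx"],p["cy"]]
E
cat > a.py <<'E'
from h import *
st=manip.read_state(); print(st)
for n in ["top","scene","wrist"]:
    p=manip.camera(n); save(p,n+"0.png",s=1.5)
    print(n,[p.get(k) for k in("vfov","cx","cy")], T(p,st).round(2).tolist())
    for t in ["fixture","screw_head","lever_post","spanner_jaw","small_grip","board","locknut"]:
        print(t,[(np.round(d["rect"]).tolist(),round(d["conf"],2)) for d in manip.find_in(t,p)[:3]])
E
python3 a.py
```

```text
{'clock': 0.0, 'joints': array([-1.38063632e+00,  3.00469689e-01,  1.52155212e+00, -3.24776401e-06,
        1.32072368e+00, -6.66110914e-02]), 'qd': array([ 0.00018296,  0.00111946,  0.00111865,  0.00093231, -0.0006316 ,
        0.00123908]), 'effort': array([-1.39397522e-03, -5.31803656e+01, -3.52737594e+01,  7.07567786e-02,
        2.43562093e-02, -1.02509939e-04]), 'eef_pos': array([ 139.6208028 , -531.72648451,  212.89935606]), 'eef_rot': array([-3.14044217e+00, -7.35959428e-05,  2.56771864e-01]), 'wrist_force': array([-1.08017154,  0.87056621, -0.16146427]), 'moment': array([ 0.00753126, -0.02281746, -0.00210432]), 'finger_gap': 93.65686548647945}
top [44.915216925944726, 248.33222278369342, 184.67152424949654] [[-0.02, -0.99, 0.14, 392.98], [-1.0, 0.02, -0.01, -35.97], [0.0, -0.14, -0.99, 1206.35], [0.0, 0.0, 0.0, 1.0]]
fixture [([141.0, 197.0, 93.0, 52.0], 0.9)]
screw_head [([141.0, 204.0, 45.0, 43.0], 0.57)]
lever_post [([142.0, 224.0, 24.0, 21.0], 0.73)]
spanner_jaw [([340.0, 168.0, 19.0, 74.0], 0.79)]
small_grip [([302.0, 175.0, 13.0, 60.0], 0.73)]
board [([288.0, 151.0, 86
[... 169 characters left out ...]
0.07, 0.66, -0.75, 1264.47], [1.0, 0.06, -0.04, 12.22], [0.01, -0.75, -0.67, 716.06], [0.0, 0.0, 0.0, 1.0]]
fixture [([262.0, 155.0, 85.0, 54.0], 0.74)]
screw_head [([306.0, 155.0, 39.0, 43.0], 0.93)]
lever_post [([307.0, 154.0, 37.0, 38.0], 0.6)]
spanner_jaw [([130.0, 167.0, 40.0, 47.0], 0.8), ([309.0, 157.0, 34.0, 38.0], 0.33)]
small_grip [([176.0, 174.0, 22.0, 41.0], 0.84)]
board [([115.0, 161.0, 98.0, 75.0], 0.6)]
locknut []
wrist [65.70646984690485, 253.64173691395797, 186.70759505367585] [[0.25, -0.94, -0.23, 205.24], [-0.97, -0.25, -0.06, -515.72], [-0.0, 0.23, -0.97, 384.66], [0.0, 0.0, 0.0, 1.0]]
fixture []
screw_head []
lever_post []
spanner_jaw []
small_grip []
board []
locknut []
```

Run:
```python
import cv2,numpy as np
a=cv2.imread("pics/top0.png")
l=cv2.resize(a[270:400,190:370],None,fx=4.4,fy=4.4,interpolation=2)[:560,:]
r=cv2.resize(a[220:400,420:570],None,fx=3.1,fy=3.1,interpolation=2)
cv2.imwrite("pics/c1.png",l[:,:792]);cv2.imwrite("pics/c2.png",r)
```

```text
(no output)
```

View pics/top0.png

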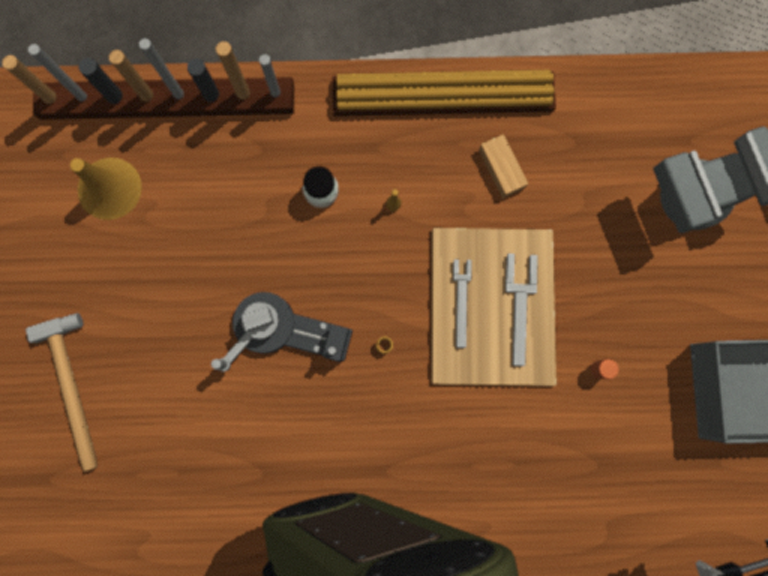

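View pics/c1.png

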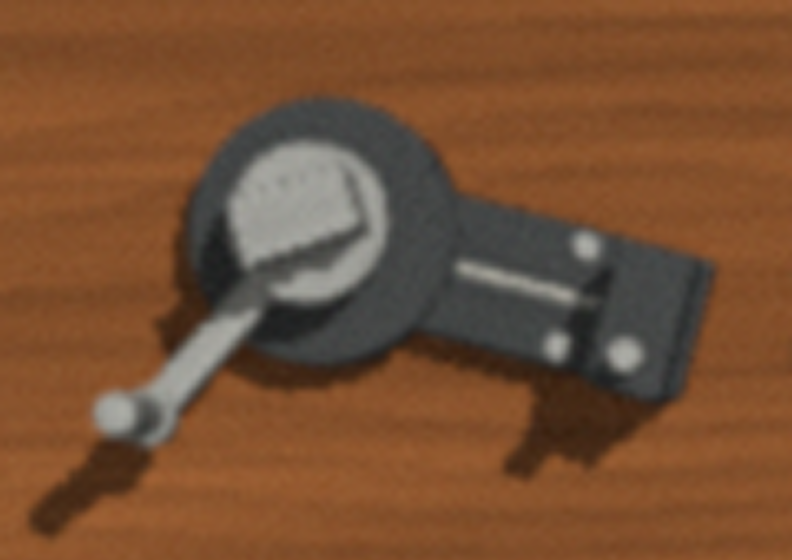

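Top view: the fixture is on the left, with its screw near px (173,214), and the rest with its pin is to its right. The lever points down-left. The larger spanner lies at about (347,207) and the smaller at (307,203), mouths up (+x).

```bash
cat > b.py <<'E'
from h import *
p=manip.camera("top")
c=lambda u,v:((190+u/4.4)/1.5,(270+v/4.4)/1.5)
s=at(p,*c(300,205),94); col=at(p,*c(308,222),62); rest=at(p,*c(648,330),62); pin=at(p,*c(625,354),96); post=at(p,*c(118,412),96)
for n,q in zip(["head","collar","rest","pin","post"],[s,col,rest,pin,post]): print(n,q.round(1))
for t in ["spanner_jaw","small_grip","board"]:
    d=manip.silhouettes(t,p)[0]; m=d["pixels"]; v,u=np.nonzero(m)
    W=np.array([at(p,a,b,27 if t!="board" else 15)[:2] for a,b in zip(u,v)])
    r=cv2.minAreaRect(W.astype(np.float32)); print(t,W.mean(0).round(1),r)
E
python3 b.py
```

```text
head [493.7 140.8  94. ]
collar [490.1 142.9  62. ]
rest [447.   16.6  62. ]
pin [436.9  23.5  96. ]
post [420.5 205.8  96. ]
spanner_jaw [ 510.5 -293.2] ((503.84661865234375, -291.513427734375), (52.784446716308594, 191.342041015625), 83.5827407836914)
small_grip [ 516.7 -193.1] ((514.2777099609375, -193.70654296875), (28.30416488647461, 141.49732971191406), 87.5069580078125)
board [ 509.2 -247.5] ((511.35400390625, -249.84494018554688), (209.6529541015625, 270.59271240234375), 87.94754028320312)
```

send_rows(series=[[[1, 420, -140, 0, 15], [1, 420, -140, 0, 15], [1, 420, -140, 0, 15], [1, 420, -140, 0, 15], [1, 420, -140, 0, 15], [1, 420, -140, 0, 15], [1, 420, -140, 0, 15], [1, 420, -140, 0, 15], [1, 420, -140, 0, 15], [1, 420, -140, 0, 15]]])

```text
clock: 2.4
eef_pos: [513.6, -286.6, 213.0]
eef_rot: [-3.141, -0.0, -0.0]
wrist_force: [-0.8, -0.9, 0.1]
finger_gap: 94.0
```

```bash
cat > sp.py <<'E'
from h import *
import sys
st=manip.read_state(); p=manip.camera("wrist"); print(st["clock"],st["eef_pos"].round(1),st["eef_rot"].round(4),st["joints"].round(2))
save(p,sys.argv[1],s=1.5)
for t in ["spanner_jaw","small_grip"]:
    for d in manip.silhouettes(t,p)[:2]:
        v,u=np.nonzero(d["pixels"]); W=np.array([at(p,a,b,27,st)[:2] for a,b in zip(u,v)])
        r=cv2.minAreaRect(W.astype(np.float32)); print(t,round(d["conf"],2),d["rect"],np.round(r[0],1),np.round(r[1],1),round(r[2],2))
        # width profile along x : handle centreline fit
        a=np.radians(r[2]); L=np.array([np.cos(a),np.sin(a)]); L=L if r[1][0]>r[1][1] else np.array([-L[1],L[0]]); L=L*np.sign(L[0])
        s=(W-r[0])@L; n=(W-r[0])@[-L[1],L[0]]; h=max(r[1])/2
        k=(s>-h+15)&(s<h-80); 
        bins=np.arange(-h+10,h,10); C=[]
        for b in bins:
            q=n[(s>=b)&(s<b+10)]
            if len(q): C.append((b+5,(q.min()+q.max())/2,q.max()-q.min()))
        C=np.array(C); K=(C[:,0]<h-85); g=np.polyfit(C[K,0],C[K,1],1); print(C.round(1).tolist())
        ang=np.arctan2(L[1],L[0])+np.arctan(g[0]); x=np.array([np.cos(ang),np.sin(ang)]); o=r[0]+g[1]*np.array([-L[1],L[0]])
        tail=o-x*max(r[1])/2; print("yaw",ang,"tail",tail,"jaw(from tail165)",tail+165*x,"grip",tail+90*x,"front end",o+x*h)
E
python3 sp.py w1.png
```

```text
2.4 [ 513.6 -286.6  213. ] [-3.1409e+00 -2.0000e-04 -3.0000e-04] [-0.57  0.39  1.41  0.    1.35  1.  ]
spanner_jaw 0.85 [243.2, 98.5, 48.2, 156.0] [ 505.7 -295.7] [ 53.4 190.8] 84.72
[[-80.4, -1.4, 20.0], [-70.4, -1.1, 20.4], [-60.4, -0.5, 21.2], [-50.4, -0.9, 20.1], [-40.4, -0.9, 20.1], [-30.4, -0.2, 21.0], [-20.4, -0.5, 20.1], [-10.4, -0.6, 19.8], [-0.4, -0.7, 19.9], [9.6, -1.1, 20.9], [19.6, -1.1, 21.3], [29.6, 0.2, 52.7], [39.6, 0.1, 53.3], [49.6, -0.6, 52.0], [59.6, -0.0, 53.4], [69.6, -0.0, 52.3], [79.6, 0.1, 51.3], [89.6, -0.1, 51.6], [99.6, -18.9, 6.1]]
yaw -0.08777452417554694 tail [ 410.59571333 -287.96411232] jaw(from tail165) [ 574.96051102 -302.42831918] grip [ 500.24923934 -295.8536797 ] front end [ 600.61945218 -304.68632234]
spanner_jaw 0.41 [0.0, 180.0, 6.3, 25.0] [487.2 128. ] [16.6 45.5] 74.37Traceback (most recent call last):
  File "sp.py", line 17, in <module>
    C=np.array(C); K=(C[:,0]<h-85); g=np.polyfit(C[K,0],C[K,1],1); print(C.round(1).tolist())
                                      ~~~~~~~~~~^^^^^^^^^^^^^^^^^
    raise TypeError("expected non-empty vector for x")
TypeError: expected non-empty vector for x
```

View pics/w1.png

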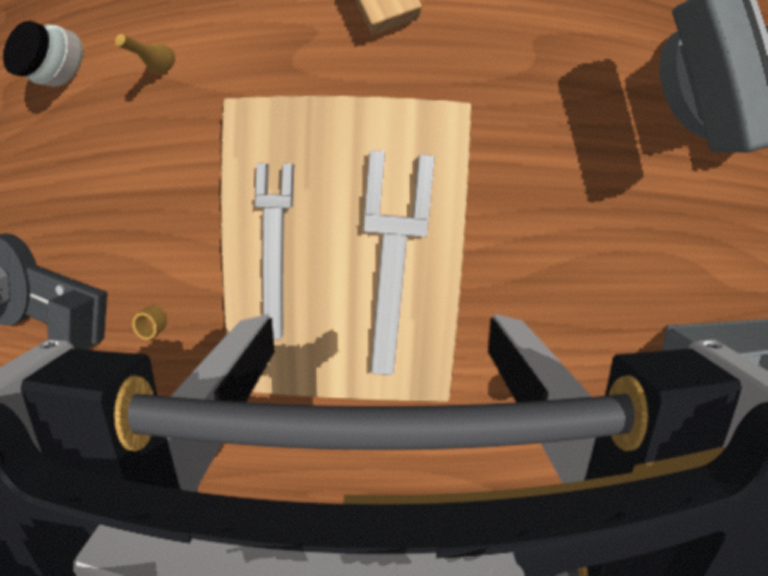

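Wrist view: the larger spanner's jaw is near (400,190) and its tail near (382,370). The smaller spanner is to its left, and neither is obstructed. Next I look at the fixture.

send_rows(series=[[[1, -24, -412, 0, -85], [1, -24, -412, 0, -85], [1, -24, -412, 0, -85], [1, -24, -412, 0, -85], [1, -24, -412, 0, -85], [1, -24, -412, 0, -85], [1, -24, -412, 0, -85], [1, -24, -412, 0, -85], [1, -24, -412, 0, -85], [1, -24, -412, 0, -85]]])

```text
clock: 3.5
eef_pos: [488.0, 123.0, 213.6]
eef_rot: [3.141, -0.0, 1.486]
wrist_force: [0.6, -0.6, 0.1]
finger_gap: 93.9
```

```bash
cat > fx.py <<'E'
from h import *
import sys
st=manip.read_state(); p=manip.camera("wrist"); print(st["clock"],st["eef_pos"].round(1),st["eef_rot"].round(4),st["joints"].round(2))
save(p,sys.argv[1],s=1.5); np.save("last.npy",dict(p=p,st=st),allow_pickle=True)
for t in ["fixture","screw_head","lever_post","locknut"]:
    print(t,[(np.round(d["rect"]).tolist(),round(d["conf"],2)) for d in manip.find_in(t,p)[:3]])
E
python3 fx.py w2.png
```

```text
3.5 [488.  123.  213.6] [ 3.1413e+00 -1.0000e-04  1.4859e+00] [0.17 0.2  1.65 0.   1.3  0.26]
fixture [([172.0, 100.0, 129.0, 172.0], 0.98)]
screw_head [([174.0, 100.0, 111.0, 85.0], 0.89)]
lever_post [([174.0, 101.0, 65.0, 44.0], 0.59)]
locknut [([173.0, 98.0, 68.0, 48.0], 0.76), ([206.0, 324.0, 158.0, 13.0], 0.73)]
```

View pics/w2.png

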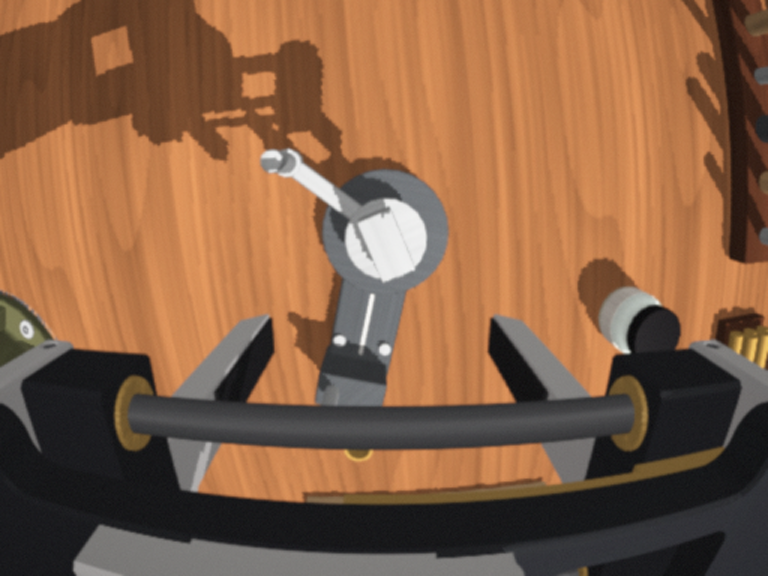

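Wrist view: the screw head is at about (388,240), the lever post at (272,160), and the rest at about (355,380). A zoom will give exact edges.

Run:
```python
from h import *
p=np.load("last.npy",allow_pickle=True).item()["p"]
save(p,"c3.png",(165,90,145,110),5.4)
```

```text
(no output)
```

View pics/c3.png

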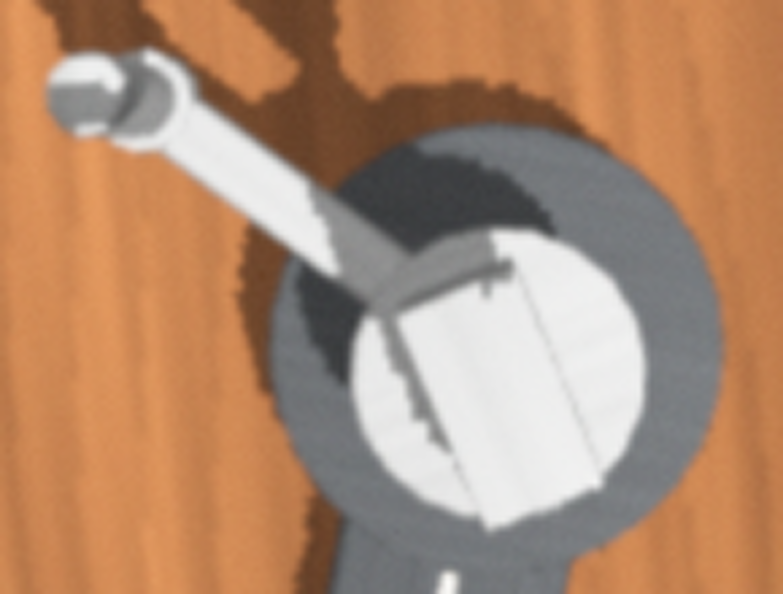

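Run:
```python
from h import *
from scipy.optimize import least_squares
D=np.load("last.npy",allow_pickle=True).item(); p,st=D["p"],D["st"]
c=lambda X,Y,z:at(p,165+(X+.5)/5.4-.5,90+(Y+.5)/5.4-.5,z,st)[:2]
w=lambda X,Y,z:at(p,X/1.5-.17,Y/1.5-.17,z,st)[:2]
def circ(P,r):
    P=np.array(P); s=least_squares(lambda q:np.hypot(*(P-q[:2]).T)-q[2],[490,142,r]); return s.x,s.fun
print("collar",circ([c(*a,62) for a in [(352,380),(647,372),(535,230),(470,517),(632,310),(375,460)]],30))
print("foot",circ([c(*a,26) for a in [(272,345),(722,340),(497,123),(620,165),(690,460),(290,430)]],52))
H=[c(*a,94) for a in [(510,265),(602,487),(490,528),(385,305)]]; H=np.array(H); print("head",H.round(1).tolist(),H.mean(0))
for a,b in [(1,0),(2,3)]: d=H[a]-H[b]; print("long",np.hypot(*d),np.degrees(np.arctan2(*(-d)[::-1])))
for a,b in [(1,2),(0,3)]: d=H[a]-H[b]; print("short",np.hypot(*d),np.degrees(np.arctan2(*d[::-1])))
print("post",c(87,95,96),"boss",c(143,100,46))
print("stripe",w(372,295,20),w(363,352,20),"screws",w(341,340,24),w(385,349,24))
```

```text
collar (array([493.62476883, 142.278411  ,  30.30415776]), array([-0.45001402, -0.00492985,  0.18574308, -0.1503758 , -0.10089845,
        0.52047503]))
foot (array([493.76679682, 142.59776279,  50.82719283]), array([ 0.1563433 ,  0.24087413,  0.47166624, -0.66333804,  0.04731713,
       -0.25286276]))
head [[497.4, 167.0], [511.1, 124.4], [489.7, 118.4], [474.2, 161.7]] [493.08991449 142.87100623]
long 44.6740790295259 107.81418334210342
long 45.96406973016722 109.72321767937498
short 22.25954833199434 15.73297969710707
short 23.866242758930273 12.831596271548037
post [423.63545133 205.82691859] boss [423.61474754 206.06023686]
stripe [478.06168711  89.2710647 ] [465.32940774  37.72982274] screws [447.66399176  52.1817063 ] [485.06948005  40.6126951 ]
```

send_rows(series=[[[0.6, 20, 4, 0, -22.4], [0.6, 20, 4, 20, -22.4], [0.6, 20, 4, 50, -22.4], [0.6, 20, 4, 85, -22.4], [0.6, 20, 4, 115, -22.4], [0.6, 20, 4, 132, -22.4], [0.6, 20, 4, 139, -22.4], [0.6, 20, 4, 139, -22.4]]], newtons=25)

```text
clock: 4.55
eef_pos: [494.1, 141.2, 74.1]
eef_rot: [-3.141, -0.0, 1.867]
wrist_force: [-0.6, -0.2, -0.0]
finger_gap: 56.2
```

send_rows(series=[[[0, 0, 0, 0, 0], [0, 0, 0, 0, 0], [0, 0, 0, 0, 0], [0, 0, 0, 0, 0], [0, 0, 0, 0, 0], [0, 0, 0, 0, 0], [0, 0, 0, 0, 0], [0, 0, 0, 0, 0]]])

```text
clock: 5.35
eef_pos: [493.9, 141.7, 74.8]
eef_rot: [-3.141, 0.0, 1.87]
wrist_force: [-4.2, -1.0, 6.8]
finger_gap: 24.1
```

```bash
python3 -c "
from h import *
print({k:np.round(v,3) for k,v in manip.read_state().items()})"
```

```text
{'clock': np.float64(5.35), 'joints': array([ 0.208,  0.384,  1.76 , -0.   ,  0.998, -0.091]), 'qd': array([ 0.001,  0.001,  0.   , -0.   , -0.001,  0.   ]), 'effort': array([  0.092, -49.834, -30.083,   0.257,  -1.362,   0.098]), 'eef_pos': array([493.905, 141.684,  74.804]), 'eef_rot': array([-3.141,  0.   ,  1.87 ]), 'wrist_force': array([-4.216, -1.012,  6.789]), 'moment': array([-0.367,  0.872,  0.055]), 'finger_gap': np.float64(24.148)}
```

send_rows(series=[[[0, 0, 0, 0, 5], [0, 0, 0, 0, 10], [0, 0, 0, 0, 16], [0, 0, 0, 0, 22], [0, 0, 0, 0, 28], [0, 0, 0, 0, 32.5], [0, 0, 0, 0, 32.5], [0, 0, 0, 0, 32.5]]])

```text
clock: 6.15
eef_pos: [492.9, 141.7, 74.8]
eef_rot: [-3.138, 0.001, 1.302]
wrist_force: [-13.4, -1.2, 12.8]
finger_gap: 23.6
```

send_rows(series=[[[0.5, 0, 0, 0, 0], [0.5, 0, 0, 0, 0], [0.5, 0, 0, 0, 0], [0.5, 0, 0, -40, 0], [0.5, -20, 0, -80, 0], [0.5, -70, 0, -115, 0], [0.5, -110, 0, -135, 0], [0.5, -125, 0, -140, 0], [0.5, -125, 0, -140, 0]]])

```text
clock: 7.05
eef_pos: [461.2, 19.5, 215.9]
eef_rot: [3.139, -0.0, 1.3]
wrist_force: [1.6, 0.6, 0.5]
finger_gap: 47.1
```

```bash
python3 fx.py w3.png
python3 - <<'E'
from h import *
p=np.load("last.npy",allow_pickle=True).item()["p"]
save(p,"w3c.png",(140,20,250,240),2.4)
E
```

```text
7.05 [461.2  19.5 215.9] [ 3.1387e+00 -5.0000e-04  1.2995e+00] [-0.04  0.1   1.76 -0.    1.28  0.23]
fixture [([201.0, 1.0, 96.0, 194.0], 0.83)]
screw_head [([202.0, 0.0, 78.0, 85.0], 0.81)]
lever_post [([202.0, 2.0, 35.0, 44.0], 0.62)]
locknut [([205.0, 0.0, 36.0, 46.0], 0.94), ([278.0, 301.0, 38.0, 14.0], 0.74)]
```

View pics/w3c.png

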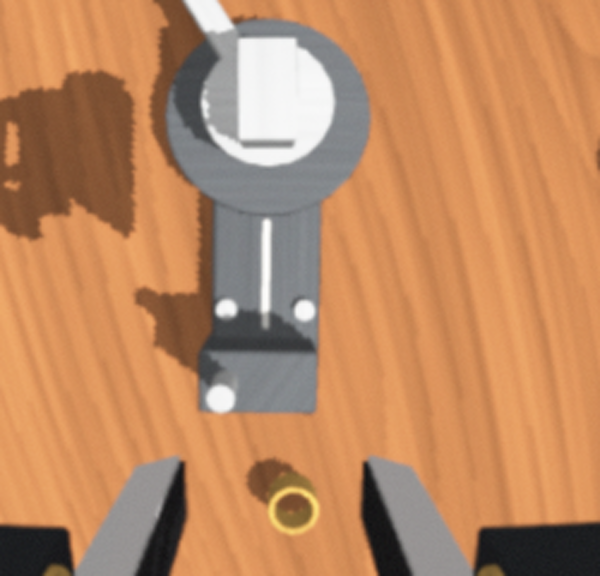

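Crop: the head's edges (x 239 to 296) now run parallel to the stripe (266,220)–(265,328). The rest's top spans (199..316, 352..412), with the pin's top at (221,399). I compute the exact angles next.

```bash
cat > m.py <<'E'
from h import *
from scipy.optimize import least_squares
D=np.load("last.npy",allow_pickle=True).item(); p,st=D["p"],D["st"]
g=lambda X,Y,z:at(p,140+(X+.5)/2.4-.5,20+(Y+.5)/2.4-.5,z,st)[:2]
def circ(P,r):
    P=np.array(P); s=least_squares(lambda q:np.hypot(*(P-q[:2]).T)-q[2],[490,142,r]); return s.x.round(1)
deg=lambda d:round(float(np.degrees(np.arctan2(d[1],d[0]))),2)
C=circ([g(*a,62) for a in [(201,105),(335,103),(268,165)]],30);print("collar",C)
F=circ([g(*a,26) for a in [(166,110),(370,115),(268,19),(268,213)]],52);print("foot",F)
H=np.array([g(*a,94) for a in [(239,38),(296,39),(295,141),(238,139)]]);print("head",H.mean(0),deg(H[0]-H[3]),deg(H[1]-H[2]))
s=g(266,220,20),g(265,328,20);print("stripe",deg(s[0]-s[1]),s)
m=(g(227,308,24)+g(304,310,24))/2;print("screws",m,deg(F[:2]-m), deg(g(304,310,24)-g(227,308,24))+90)
R4=np.array([g(*a,62) for a in [(207,352),(315,352),(316,412),(199,411)]]);print("rest",R4.round(1).tolist(),[round(float(np.hypot(*(R4[i]-R4[i-1]))),1) for i in range(4)],deg(R4[1]-R4[0])+90,deg(R4[2]-R4[3])+90)
pin=g(221,399,96);print("pin",pin)
A=np.array([493.5,142.5])
for yaw in (74,74.5,75):
    a=np.radians(yaw);M=np.array([[np.cos(a),-np.sin(a)],[np.sin(a),np.cos(a)]])
    print(yaw,"pin local",((pin-A)@M).round(1),"rest mid",((R4.mean(0)-A)@M).round(1),"screws",((m-A)@M).round(1),"stripe",((np.array(s)-A)@M).round(1).tolist())
E
python3 m.py
```

```text
collar [494.1 142.8  30.3]
foot [493.8 142.4  51.1]
head [493.5851399  141.87965661] 74.02 73.78
stripe 73.81 (array([478.25054674,  90.36465286]), array([462.64848224,  36.6316711 ]))
screws [465.74086626  46.5809927 ] 73.68 72.83
rest [[435.6, 38.5], [483.8, 25.0], [476.9, -2.9], [423.8, 12.5]] [28.6, 50.1, 28.7, 55.3] 74.33 73.87
pin [440.0609293   22.41760241]
74 pin local [-130.2   18.3] rest mid [-130.     2.8] screws [-99.9   0.2] stripe [[-54.3, 0.3], [-110.3, 0.5]]
74.5 pin local [-130.    19.4] rest mid [-130.     3.9] screws [-99.8   1.1] stripe [[-54.3, 0.8], [-110.3, 1.4]]
75 pin local [-129.8   20.5] rest mid [-129.9    5. ] screws [-99.8   2. ] stripe [[-54.3, 1.2], [-110.2, 2.4]]
```

Yaw 74.0° and axis (493.6,142.5) put the pin at (-130.2,18.3) and the rest at y=2.8 in the fixture, which matches the specification. The head is at about 73.9°, so the screw is near 0. Next I fetch the spanner.

send_rows(series=[[[0.5, -293.4, 122.1, 60, 79.5], [0.5, -293.4, 122.1, 60, 79.5], [0.5, -293.4, 122.1, 60, 79.5], [0.5, -293.4, 122.1, 60, 79.5], [0.5, -293.4, 122.1, 60, 79.5], [0.5, -293.4, 122.1, 60, 79.5], [0.5, -293.4, 122.1, 60, 79.5], [0.5, -293.4, 122.1, 60, 79.5], [0.5, -293.4, 122.1, 80, 79.5], [0.5, -293.4, 122.1, 80, 79.5]]])

```text
clock: 8.3
eef_pos: [500.6, -292.8, 131.2]
eef_rot: [-3.139, 0.004, -0.09]
wrist_force: [-0.2, 0.7, 0.1]
finger_gap: 46.9
```

```bash
sed -i 's/\["spanner_jaw","small_grip"\]/["spanner_jaw"]/; s/(t,p)\[:2\]/(t,p)[:1]/' sp.py; python3 sp.py w4.png; python3 -c "
from h import *
print({k:np.round(v,4) for k,v in manip.read_state().items() if k!='qd'})"
```

```text
8.3 [ 500.6 -292.8  131.2] [-3.1392  0.0041 -0.0901] [-0.59  0.45  1.52  0.    1.18  1.07]
spanner_jaw 0.91 [230.3, 83.9, 56.7, 187.5] [ 505.3 -296.8] [ 51.5 189.2] 85.21
[[-79.6, -0.6, 19.7], [-69.6, 0.4, 19.5], [-59.6, 0.8, 18.3], [-49.6, 0.3, 19.0], [-39.6, -0.2, 17.9], [-29.6, 0.2, 18.6], [-19.6, 0.2, 18.5], [-9.6, 0.1, 18.3], [0.4, 1.0, 18.1], [10.4, 1.4, 18.9], [20.4, 0.4, 18.8], [30.4, 0.3, 50.4], [40.4, -0.2, 51.2], [50.4, -0.2, 51.0], [60.4, -0.3, 50.8], [70.4, 0.1, 49.7], [80.4, 0.5, 50.5], [90.4, -0.0, 51.4]]
yaw -0.0765246688787836 tail [ 411.06336775 -289.0367674 ] jaw(from tail165) [ 575.58048141 -301.65101778] grip [ 500.7999752  -295.91726761] front end [ 599.68700119 -303.49937064]
{'clock': np.float64(8.4), 'joints': array([-5.9230e-01,  4.4340e-01,  1.5189e+00,  1.0000e-04,  1.1814e+00,
        1.0631e+00]), 'effort': array([-3.05900e-01, -5.81380e+01, -3.24508e+01,  3.81000e-02,
       -1.20000e-01,  9.60200e-01]), 'eef_pos': array([ 501.234 , -293.1285,  133.2235]), 'eef_rot': array([-3.1406e+00,  1.7000e-03, -8.4600e-02]), 'wrist_force': array([-0.3161, -0.1683, -0.5987]), 'moment': array([-0.0342, -0.0007,  0.018 ]), 'finger_gap': np.float64(47.3166)}
```

send_rows(series=[[[0.5, -0.5, 2.8, 40, 0], [0.5, -0.5, 2.8, 75, 0], [0.5, -0.5, 2.8, 95, 0], [0.5, -0.5, 2.8, 100, 0], [0.5, -0.5, 2.8, 100, 0]]], newtons=50)

```text
clock: 8.9
eef_pos: [500.5, -296.4, 34.4]
eef_rot: [-3.141, 0.001, -0.084]
wrist_force: [-0.3, -0.3, 0.9]
finger_gap: 46.9
```

```bash
python3 -c "
from h import *
st=manip.read_state(); print(st['eef_pos'],st['eef_rot'],st['wrist_force'])"
```

```text
[ 500.50395291 -296.42898134   34.35125668] [-3.14127727e+00  5.01860453e-04 -8.37978881e-02] [-0.27646091 -0.28971685  0.86150984]
```

send_rows(series=[[[0.5, 0, 0, 9.5, 0], [0.5, 0, 0, 9.5, 0], [0, 0, 0, 9.5, 0], [0, 0, 0, 9.5, 0], [0, 0, 0, 9.5, 0], [0, 0, 0, 9.5, 0], [0, 0, 0, 9.5, 0], [0, 0, 0, 5, 0], [0, 0, 0, -20, 0], [0, 0, 0, -50, 0]]])

```text
clock: 9.9
eef_pos: [499.3, -296.4, 83.8]
eef_rot: [-3.14, 0.003, -0.085]
wrist_force: [0.6, -0.2, -5.1]
finger_gap: 19.3
```

send_rows(series=[[[0, 0, 0, -50, 0], [0, 0, 0, -65, 0], [0, 0, 0, -65, 0], [0, 0, 0, -65, 0]]])

```text
clock: 10.3
eef_pos: [499.6, -296.5, 148.1]
eef_rot: [-3.141, 0.002, -0.085]
wrist_force: [0.3, -0.4, -4.7]
finger_gap: 19.4
```

```bash
cat > held.py <<'E'
from h import *
import sys
# held spanner in tool frame, top plane at tool z = zt
zt=float(sys.argv[2])
st=manip.read_state(); p=manip.camera("wrist"); save(p,sys.argv[1],s=1.5); print({k:np.round(st[k],3) for k in ("clock","eef_pos","eef_rot","wrist_force","moment","finger_gap")})
M=np.array(p["T_tool_cam"]); d=manip.silhouettes("spanner_jaw",p)[0]; print(d["rect"],d["conf"])
v,u=np.nonzero(d["pixels"]); x,y=(u-p["cx"])/f(p),(v-p["cy"])/f(p); r=np.hypot(x,y)+1e-9
D=np.stack([x/r*np.sin(r),y/r*np.sin(r),np.cos(r)])
D=M[:3,:3]@D; P=(M[:3,3:]+D*(zt-M[2,3])/D[2])[:2].T
for a in range(-100,120,10):
    k=(P[:,0]>=a)&(P[:,0]<a+10)
    if k.sum()>3: print(a+5,P[k,1].min().round(1),P[k,1].max().round(1),((P[k,1].min()+P[k,1].max())/2).round(1))
print("x extent",P[:,0].min(),np.percentile(P[:,0],[.2,99.8]),P[:,0].max())
E
python3 held.py w5.png -2.5
```

```text
{'clock': np.float64(10.3), 'eef_pos': array([ 499.598, -296.508,  148.084]), 'eef_rot': array([-3.141e+00,  2.000e-03, -8.500e-02]), 'wrist_force': array([ 0.32 , -0.449, -4.728]), 'moment': array([0.03 , 0.077, 0.027]), 'finger_gap': np.float64(19.409)}
[209.8, 60.8, 88.9, 270.4] 0.89
-75 -9.0 10.6 0.8
-65 -8.8 10.4 0.8
-55 -8.5 10.2 0.8
-25 -9.0 10.9 0.9
-15 -9.0 11.3 1.1
-5 -8.8 10.5 0.9
5 -9.0 10.4 0.7
15 -9.0 10.7 0.8
25 -8.9 10.7 0.9
35 -24.5 26.3 0.9
45 -24.3 26.7 1.2
55 -24.6 26.5 1.0
65 -25.5 26.3 0.4
75 -24.9 26.2 0.7
85 -24.8 26.1 0.7
95 -24.8 26.2 0.7
x extent -79.09589578815313 [-78.99760447  99.04624627] 99.78898779802932
```

View pics/w5.png

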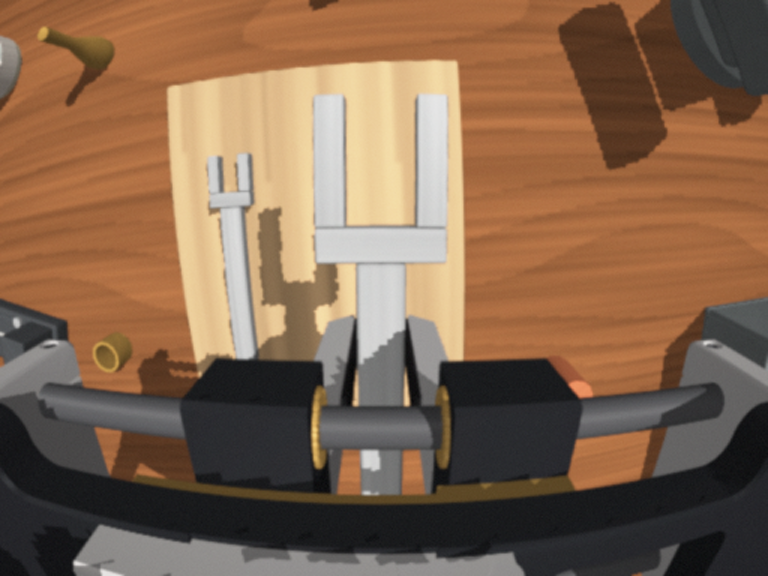

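The spanner is held straight and centred: both handle edges are symmetric in the tool, and the mouth tips are at tool x≈99. I carry it to above the screw.

send_rows(series=[[[0, -6, -30, -5, -7], [0, -12, -70, -5, -15], [0, -18, -110, -5, -23], [0, -24, -150, -5, -31], [0, -30, -190, -5, -39], [0, -36, -230, -5, -47], [0, -42, -270, -5, -55], [0, -48, -310, -5, -63], [0, -54, -345, -5, -71], [0, -57.9, -364.1, 0, -79.1]]])

```text
clock: 11.4
eef_pos: [472.8, 73.2, 148.6]
eef_rot: [-3.14, 0.0, 1.303]
wrist_force: [0.3, -0.4, -5.3]
finger_gap: 19.2
```

send_rows(series=[[[0, 0, 0, 0, 0], [0, 0, 0, 0, 0], [0, 0, 0, 0, 0]]])

```text
clock: 11.7
eef_pos: [473.5, 70.2, 149.0]
eef_rot: [-3.141, 0.0, 1.292]
wrist_force: [-0.6, -0.4, -4.7]
finger_gap: 19.5
```

```bash
cat > need.py <<'E'
from h import *
import sys
g=np.array([float(a) for a in sys.argv[1:4]]); yaw=float(sys.argv[4])
st=manip.read_state(); Rm=R.from_euler("xyz",st["eef_rot"])
print(round(float(st["clock"]),2),st["eef_pos"].round(1),np.degrees(st["eef_rot"]).round(2),"F",st["wrist_force"].round(1),"gap",round(float(st["finger_gap"]),1))
print("need",(Rm.inv().apply(g-st["eef_pos"])).round(1),"roll",round(float(np.degrees(st["eef_rot"][2])-yaw),2))
E
python3 need.py 472.85 71.2 130 74.2; python3 held.py w6.png -2.5
```

```text
11.7 [473.5  70.2 149. ] [-1.7996e+02  3.0000e-02  7.4050e+01] F [-0.6 -0.4 -4.7] gap 19.5
need [ 0.8 -0.9 19. ] roll -0.15
{'clock': np.float64(11.7), 'eef_pos': array([473.486,  70.191, 149.022]), 'eef_rot': array([-3.141,  0.   ,  1.292]), 'wrist_force': array([-0.647, -0.372, -4.691]), 'moment': array([-0.084, -0.004, -0.   ]), 'finger_gap': np.float64(19.546)}
[179.6, 0.0, 126.9, 258.1] 0.64
15 -16.5 15.1 -0.7
25 -16.4 14.9 -0.8
35 -15.6 14.7 -0.4
45 -13.0 12.8 -0.1
55 -27.2 26.4 -0.4
65 -29.4 29.2 -0.1
75 -29.4 29.2 -0.1
85 -28.1 28.0 -0.1
95 -21.3 13.2 -4.0
105 -27.1 6.4 -10.3
115 -35.5 -17.9 -26.7
x extent -20.061260992002204 [ 11.47651761 137.95356374] 138.65561887811535
```

View pics/w6.png

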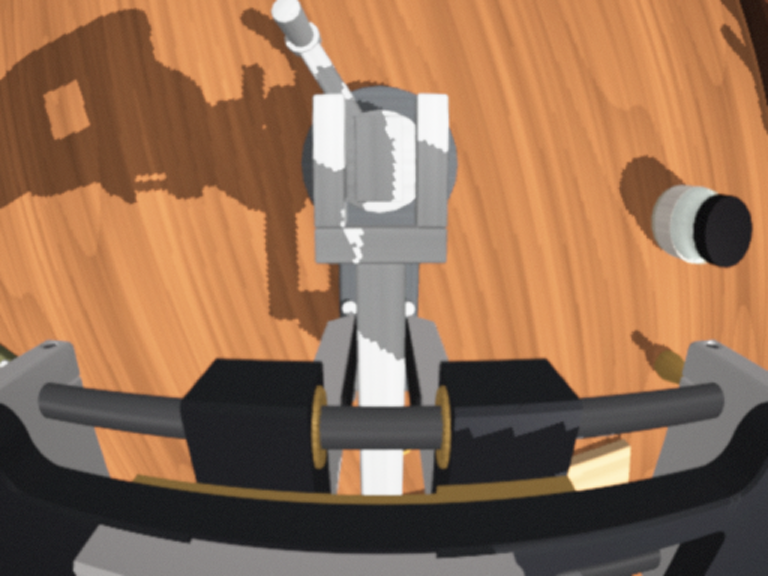

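The fork is over the screw with handle and rest aligned. The head (353–400) looks slightly left of the mouth (345–417), so I correct by about 1 mm, lower a little and zoom.

send_rows(series=[[[0, 0.8, -1, 10, 0], [0, 0.8, -1, 20, 0], [0, 0.8, -1, 30, 0], [0, 0.8, -1, 30, 0], [0, 0.8, -1, 30, 0]]])

```text
clock: 12.3
eef_pos: [472.7, 72.0, 119.2]
eef_rot: [-3.141, 0.0, 1.295]
wrist_force: [-0.6, 0.4, -4.4]
finger_gap: 19.5
```

```bash
python3 need.py 472.85 71.2 119 74.2
python3 - <<'E'
from h import *
st=manip.read_state(); p=manip.camera("wrist"); np.save("last.npy",dict(p=p,st=st),allow_pickle=True)
x,y,w,h=190,55,128,110
im=np.clip((p["img"][y:y+h,x:x+w,::-1]/255.)**0.6*255,0,255).astype(np.uint8)
cv2.imwrite("pics/w7.png",cv2.resize(im,None,fx=5,fy=5,interpolation=2))
E
```

```text
12.3 [472.7  72.  119.2] [-1.7997e+02  1.0000e-02  7.4210e+01] F [-0.6  0.4 -4.4] gap 19.5
need [-0.7  0.3  0.2] roll 0.01
```

View pics/w7.png

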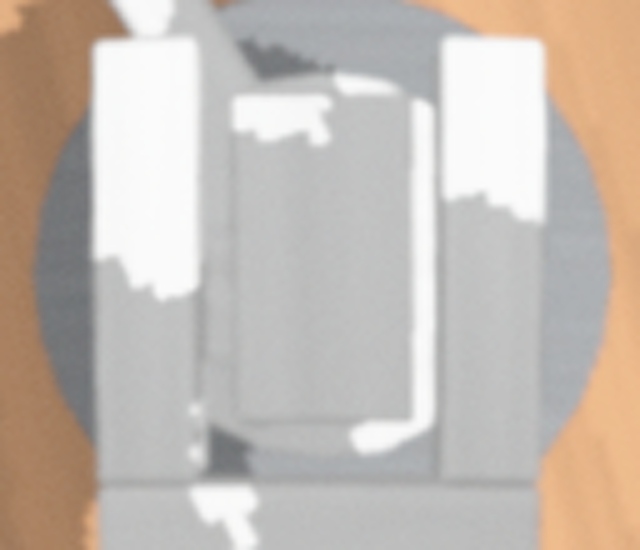

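Run:
```python
from h import *
D=np.load("last.npy",allow_pickle=True).item(); p,st=D["p"],D["st"]
def tl(X,Y,z): 
    w=at(p,190+(X+.5)/5-.5,55+(Y+.5)/5-.5,st["eef_pos"][2]-z,st); return R.from_euler("xyz",st["eef_rot"]).inv().apply(w-st["eef_pos"])[:2].round(2)
print("head TL,TR,BL,BR",[tl(*a,25.2) for a in [(233,93),(412,93),(237,421),(413,420)]])
print("mouth inner",[tl(*a,-2.) for a in [(200,60),(441,60),(207,460),(440,460)]],"outer",[tl(*a,-2.) for a in [(92,60),(545,60),(98,470),(541,470)]])
print("front/bottom",tl(145,38,-2),tl(490,38,-2),tl(320,482,-2))
```

```text
head TL,TR,BL,BR [array([ 95.52, -10.81]), array([95.51, 12.6 ]), array([ 51.78, -10.46]), array([51.91, 12.85])]
mouth inner [array([ 95.48, -12.99]), array([95.46, 14.22]), array([ 49.37, -12.44]), array([49.36, 14.28])] outer [array([ 95.88, -25.33]), array([95.82, 26.1 ]), array([ 48.35, -25.1 ]), array([48.31, 26.02])]
front/bottom [ 98.25 -19.26] [98.2  19.81] [46.77  0.52]
```

Head centre in the tool is (73.7, 1.05) against mouth centre (72.5, 0.6), which is within the clearance. I shift 1 / 0.4 mm and lower.

send_rows(series=[[[0, 1, 0.4, 0, 0], [0, 1, 0.4, 8, 0], [0, 1, 0.4, 16, 0], [0, 1, 0.4, 22, 0], [0, 1, 0.4, 28, 0], [0, 1, 0.4, 28, 0]]])

```text
clock: 12.95
eef_pos: [473.0, 72.8, 90.5]
eef_rot: [-3.14, 0.001, 1.295]
wrist_force: [0.4, -0.8, -5.0]
finger_gap: 19.3
```

```bash
python3 need.py 473.4 72.9 72.3 74.2
```

```text
12.95 [473.   72.8  90.5] [-1.7991e+02  3.0000e-02  7.4210e+01] F [ 0.4 -0.8 -5. ] gap 19.3
need [ 0.2  0.4 18.2] roll 0.01
```

send_rows(series=[[[0, 0, 0, 6, 0], [0, 0, 0, 11, 0], [0, 0, 0, 15, 0], [0, 0, 0, 17, 0], [0, 0, 0, 18.5, 0], [0, 0, 0, 18.5, 0]]])

```text
clock: 13.55
eef_pos: [473.4, 72.8, 72.9]
eef_rot: [-3.141, 0.0, 1.295]
wrist_force: [0.1, -0.6, -4.9]
finger_gap: 19.2
```

```bash
python3 need.py 473.4 72.9 72.3 74.2
```

```text
13.55 [473.4  72.8  72.9] [-179.99    0.     74.21] F [ 0.1 -0.6 -4.9] gap 19.2
need [ 0.1 -0.   0.6] roll 0.01
```

send_rows(series=[[[0, 0, 0, 1, 0], [0, 0, 0, 1.7, 0], [0, 0, 0, 1.7, 0]]])

```text
clock: 13.85
eef_pos: [473.7, 72.9, 72.2]
eef_rot: [3.141, -0.0, 1.295]
wrist_force: [-5.7, -0.8, 8.1]
finger_gap: 19.6
```

send_rows(series=[[[0.35, 0, 0, 0, 0], [0.4, 0, 0, 0, 0], [0.45, 0, 0, 0, 0], [0.5, 0, 0, 0, 0], [0.5, 0, 0, -40, 0], [0.5, 0, 0, -85, 0], [0.5, 0, 0, -130, 0], [0.5, 0, 0, -140, 0], [0.5, 0, 0, -140, 0]]])

```text
clock: 14.75
eef_pos: [474.0, 72.9, 212.5]
eef_rot: [3.139, -0.001, 1.295]
wrist_force: [0.1, -0.8, -1.1]
finger_gap: 47.3
```

```bash
python3 fx.py w8.png
python3 - <<'E'
from h import *
p=np.load("last.npy",allow_pickle=True).item()["p"]
im=np.clip((p["img"][40:270,150:350,::-1]/255.)**0.7*255,0,255).astype(np.uint8)
cv2.imwrite("pics/w8c.png",cv2.resize(im,None,fx=2.6,fy=2.6,interpolation=2))
E
```

```text
14.75 [474.   72.9 212.5] [ 3.1387e+00 -1.1000e-03  1.2953e+00] [0.08 0.14 1.72 0.   1.28 0.35]
fixture [([196.0, 26.0, 100.0, 215.0], 0.79)]
screw_head [([195.0, 25.0, 85.0, 110.0], 0.65)]
lever_post [([196.0, 27.0, 46.0, 63.0], 0.67)]
locknut [([198.0, 21.0, 45.0, 66.0], 0.76)]
```

View pics/w8c.png

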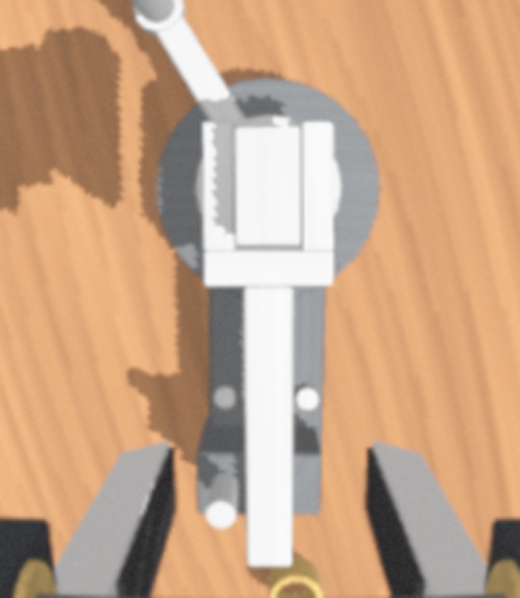

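The spanner is fitted: fork round the head, handle along the rest with the pin beside it at (220,515), a little gap between. Next I locate the post.

```bash
python3 - <<'E'
from h import *
D=np.load("last.npy",allow_pickle=True).item(); p,st=D["p"],D["st"]
g=lambda X,Y,z:at(p,150+(X+.5)/2.6-.5,40+(Y+.5)/2.6-.5,z,st)[:2]
A=np.array([493.3,142.5])
for q in [g(158,9,46)]: d=q-A; print(q,np.hypot(*d),np.degrees(np.arctan2(d[1],d[0])))
m=manip.silhouettes("lever_post",manip.camera("top"))
for d in m[:1]: print(d["rect"],d["conf"])
T0=manip.camera("top"); print("expected post top px",proj(T0,[470,234.7,96]),proj(T0,[470,234.7,46]))
E
python3 need.py 470 234.7 63 104
```

```text
[469.58460991 233.15216134] 93.70290327955215 104.66051540346145
[128.8, 222.0, 5.4, 4.2] 0.41
expected post top px [132.60183524 221.8069293 ] [137.48244962 223.08526979]
15.15 [473.3  72.8 210.5] [-1.7993e+02  3.0000e-02  7.4210e+01] F [0.4 0.5 0.3] gap 46.9
need [155.  -47.  147.5] roll -29.79
```

send_rows(series=[[[0.6, 45, -14, 0, -8], [0.6, 92, -28, 0, -16], [0.6, 138, -42, 0, -24], [0.6, 155, -47, 20, -30], [0.6, 155, -47, 60, -30], [0.6, 155, -47, 100, -30], [0.6, 155, -47, 130, -30], [0.6, 155, -47, 145, -30], [0.6, 155, -47, 146, -30], [0.6, 155, -47, 146, -30]]], newtons=30)

```text
clock: 16.15
eef_pos: [470.5, 234.9, 65.5]
eef_rot: [-3.141, -0.0, 1.819]
wrist_force: [-0.2, 0.4, 0.2]
finger_gap: 56.4
```

```bash
python3 need.py 470 234.5 63 104
```

```text
16.15 [470.5 234.9  65.5] [-179.99   -0.    104.21] F [-0.2  0.4  0.2] gap 56.4
need [-0.2 -0.6  2.5] roll 0.21
```

send_rows(series=[[[0, 0, 0, 1.5, 0], [0, 0, 0, 1.5, 0], [0, 0, 0, 1.5, 0], [0, 0, 0, 1.5, 0], [0, 0, 0, 1.5, 0], [0, 0, 0, 1.5, 0]]])

```text
clock: 16.75
eef_pos: [470.4, 234.8, 63.9]
eef_rot: [3.142, -0.0, 1.819]
wrist_force: [-0.5, -0.3, 1.2]
finger_gap: 15.2
```

```bash
python3 need.py 470 234.5 63 104
```

```text
16.75 [470.4 234.8  63.9] [ 1.8000e+02 -1.0000e-02  1.0421e+02] F [-0.5 -0.3  1.2] gap 15.2
need [-0.2 -0.5  0.9] roll 0.21
```

send_rows(series=[[[0, -0.4, 8.3, 0, 5], [0, -1.4, 16.5, 0, 10], [0, -3.2, 24.6, 0, 15], [0, -5.7, 32.5, 0, 20], [0, -8.9, 40.2, 0, 25], [0, -12.7, 47.5, 0, 30], [0, -17.2, 54.5, 0, 35], [0, -22.2, 61.1, 0, 40], [0, -22.2, 61.1, 0, 40]]])

```text
clock: 17.65
eef_pos: [535.5, 227.7, 63.9]
eef_rot: [-3.142, 0.0, 1.118]
wrist_force: [-1.6, -4.7, 4.6]
finger_gap: 15.3
```

```bash
python3 need.py 470 234.5 63 104
```

```text
17.65 [535.5 227.7  63.9] [-1.800e+02  2.000e-02  6.406e+01] F [-1.6 -4.7  4.6] gap 15.3
need [-22.6 -61.8   0.9] roll -39.94
```

send_rows(series=[[[0, -0.4, 8.3, 0, 5], [0, -1.4, 16.5, 0, 10], [0, -3.2, 24.6, 0, 15], [0, -5.7, 32.5, 0, 20], [0, -8.9, 40.2, 0, 25], [0, -11.1, 44.6, 0, 28], [0, -14.4, 50.3, 0, 32], [0, -14.4, 50.3, 0, 32]]])

```text
clock: 18.45
eef_pos: [573.5, 192.9, 63.8]
eef_rot: [-3.141, 0.002, 0.562]
wrist_force: [-6.4, -3.4, 6.2]
finger_gap: 15.4
```

```bash
cat > lev.py <<'E'
from h import *
st=manip.read_state(); d=st["eef_pos"][:2]-[493.2,142.5]; r=d/np.hypot(*d); F=st["wrist_force"]
print(round(float(st["clock"]),2),"r",np.hypot(*d).round(1),"lever rel deg",(np.degrees(np.arctan2(d[1],d[0]))-74).round(2),"yaw",np.degrees(st["eef_rot"][2]).round(2),"F",F.round(1),"tang(ccw+)",(F[:2]@[-r[1],r[0]]).round(1),"rad",(F[:2]@r).round(1),"mom",st["moment"].round(2))
E
python3 lev.py
```

```text
18.45 r 94.8 lever rel deg -41.9 yaw 32.18 F [-6.4 -3.4  6.2] tang(ccw+) 0.6 rad -7.2 mom [-0.68  1.   -0.07]
```

send_rows(series=[[[0, 0, 1.7, 0, 1], [0, 0, 3.3, 0, 2], [0, -0.1, 5, 0, 3], [0, -0.2, 6.6, 0, 4], [0, -0.2, 6.6, 0, 4]]])

```text
clock: 18.95
eef_pos: [576.5, 187.8, 63.8]
eef_rot: [-3.141, 0.002, 0.494]
wrist_force: [-8.7, -2.4, 6.1]
finger_gap: 15.4
```

```bash
python3 lev.py
```

```text
18.95 r 94.8 lever rel deg -45.46 yaw 28.32 F [-8.7 -2.4  6.1] tang(ccw+) 2.0 rad -8.8 mom [-0.32  1.36 -0.03]
```

send_rows(series=[[[0, 0, 1.7, 0, 1], [0, 0, 3.3, 0, 2], [0, -0.1, 5, 0, 3], [0, -0.1, 5, 0, 3]]])

```text
clock: 19.35
eef_pos: [578.7, 183.4, 63.8]
eef_rot: [-3.141, 0.002, 0.442]
wrist_force: [-9.4, -1.9, 6.7]
finger_gap: 15.2
```

```bash
python3 lev.py
```

```text
19.35 r 94.8 lever rel deg -48.44 yaw 25.32 F [-9.4 -1.9  6.7] tang(ccw+) 2.4 rad -9.3 mom [-0.22  1.42 -0.02]
```

send_rows(series=[[[0, -0.5, 1.7, 0, 1], [0, -0.5, 3.3, 0, 2], [0, -0.5, 5, 0, 3], [0, -0.5, 5, 0, 3]]])

```text
clock: 19.75
eef_pos: [580.4, 179.4, 63.8]
eef_rot: [-3.14, 0.001, 0.39]
wrist_force: [-8.0, 3.6, 6.2]
finger_gap: 15.2
```

```bash
python3 lev.py
```

```text
19.75 r 94.7 lever rel deg -51.1 yaw 22.33 F [-8.   3.6  6.2] tang(ccw+) 6.4 rad -6.0 mom [0.62 1.3  0.01]
```

send_rows(series=[[[0, 0, 1.7, 0, 1], [0, 0, 3.3, 0, 2], [0, 0, 3.3, 0, 2]]])

```text
clock: 20.05
eef_pos: [581.0, 177.9, 63.8]
eef_rot: [-3.138, 0.002, 0.356]
wrist_force: [-12.7, 14.6, 6.5]
finger_gap: 15.4
```

```bash
python3 lev.py
python3 - <<'E'
from h import *
p=manip.camera("top"); im=p["img"][100:210,110:260,::-1]
q=manip.camera("scene"); 
u,v=proj(q,[470,90,70]).astype(int); b=q["img"][max(v-55,0):v+55,u-75:u+75,::-1]
out=np.vstack([cv2.resize(im[25:100],(750,375),interpolation=2),cv2.resize(b[20:65],(750,225),interpolation=2)])
u0,v0=proj(p,[493,142,80]).astype(int); print(u0,v0)
a=p["img"][v0-35:v0+35,u0-30:u0+60,::-1]
cv2.imwrite("pics/t2.png",np.hstack([cv2.resize(a,(400,311),interpolation=2),cv2.resize(b,(400,311),interpolation=2)]))
E
```

```text
20.05 r 94.7 lever rel deg -52.06 yaw 20.38 F [-12.7  14.6   6.5] tang(ccw+) 18.3 rad -6.4 mom [2.39 1.94 0.15]
172 211
```

View pics/t2.png

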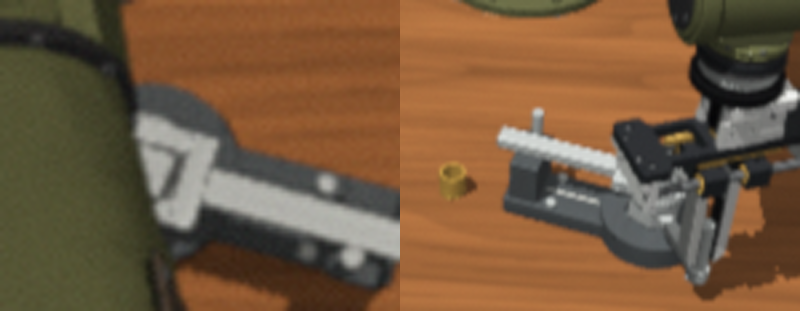

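Left: the handle lies against the pin side. Right: the lever is at its end. Force climbed steeply (18 N at the post), so the nut is at its hard end, with the lever at −52° against −44.5° for screw = 0. The screw has therefore taken up about 7° of slack. Swinging the lever gently back moves only the easy screw (0.15 against 0.35 N m), so I use that to return the screw to 0.

send_rows(series=[[[0, 0, -3, 0, -1.5], [0, -0.2, -6, 0, -3], [0, -0.4, -9, 0, -5], [0, -0.5, -11, 0, -6.5], [0, -0.6, -13, 0, -8], [0, -0.6, -13, 0, -8], [0, -0.6, -13, 0, -8]]])

```text
clock: 20.85
eef_pos: [576.6, 187.5, 63.8]
eef_rot: [-3.141, 0.002, 0.495]
wrist_force: [-8.2, -2.3, 5.7]
finger_gap: 15.2
```

```bash
python3 lev.py
```

```text
20.85 r 94.8 lever rel deg -45.65 yaw 28.36 F [-8.2 -2.3  5.7] tang(ccw+) 1.9 rad -8.3 mom [-0.38  1.26 -0.1 ]
```

send_rows(series=[[[0, 0, -1, 0, -0.5], [0, 0, -1.8, 0, -1], [0, 0, -1.8, 0, -1]]])

```text
clock: 21.15
eef_pos: [575.9, 188.9, 63.8]
eef_rot: [-3.141, 0.002, 0.513]
wrist_force: [-6.9, -3.6, 5.4]
finger_gap: 15.7
```

```bash
python3 lev.py
```

```text
21.15 r 94.8 lever rel deg -44.72 yaw 29.37 F [-6.9 -3.6  5.4] tang(ccw+) 0.3 rad -7.8 mom [-0.71  1.15 -0.11]
```

send_rows(series=[[[0.4, 0, 0, 0, 0], [0.4, 0, 0, 0, 0], [0.5, 0, 0, 0, 0], [0.5, 0, 0, -40, 0], [0.5, 0, 0, -85, 0], [0.5, 0, 0, -125, 0], [0.5, 0, 0, -145, 0], [0.5, 0, 0, -145, 0]]])

```text
clock: 21.95
eef_pos: [577.8, 189.4, 212.0]
eef_rot: [3.14, -0.005, 0.51]
wrist_force: [0.3, -0.6, -0.1]
finger_gap: 47.3
```

```bash
python3 need.py 473 71.5 213 74.2
```

```text
21.95 [577.8 189.4 212. ] [179.92  -0.31  29.24] F [ 0.3 -0.6 -0.1] gap 47.3
need [-149.    51.7   -1.7] roll -44.96
```

Now move back over the spanner handle and measure head and spanner angles.

send_rows(series=[[[0.5, -149, 51.7, 0, -45], [0.5, -149, 51.7, 0, -45], [0.5, -149, 51.7, 0, -45], [0.5, -149, 51.7, 0, -45], [0.5, -149, 51.7, 0, -45], [0.5, -149, 51.7, 0, -45], [0.5, -149, 51.7, 0, -45], [0.5, -149, 51.7, 0, -45]]])

```text
clock: 22.75
eef_pos: [471.7, 71.3, 207.9]
eef_rot: [-3.14, 0.0, 1.294]
wrist_force: [0.0, -0.1, 0.4]
finger_gap: 46.8
```

```bash
python3 fx.py w9.png
python3 - <<'E'
from h import *
D=np.load("last.npy",allow_pickle=True).item(); p,st=D["p"],D["st"]
im=np.clip((p["img"][40:270,150:350,::-1]/255.)**0.7*255,0,255).astype(np.uint8)
cv2.imwrite("pics/w9c.png",cv2.resize(im,None,fx=2.6,fy=2.6,interpolation=2))
d=manip.silhouettes("spanner_jaw",p); 
for e in d[:2]:
    v,u=np.nonzero(e["pixels"]); W=np.array([at(p,a,b,74,st)[:2] for a,b in zip(u,v)]); print(e["conf"],e["rect"],cv2.minAreaRect(W.astype(np.float32)))
E
```

```text
22.75 [471.7  71.3 207.9] [-3.1404e+00  4.0000e-04  1.2940e+00] [0.07 0.14 1.73 0.   1.27 0.35]
fixture [([211.0, 39.0, 123.0, 202.0], 0.89)]
screw_head [([226.0, 35.0, 105.0, 98.0], 0.69), ([213.0, 38.0, 120.0, 204.0], 0.42)]
lever_post [([275.0, 38.0, 55.0, 55.0], 0.84)]
locknut [([279.0, 35.0, 56.0, 54.0], 0.75)]
0.84 [230.0, 83.6, 52.4, 176.2] ((472.41217041015625, 76.12808227539062), (189.77626037597656, 52.8695068359375), 72.5946273803711)
```

View pics/w9c.png

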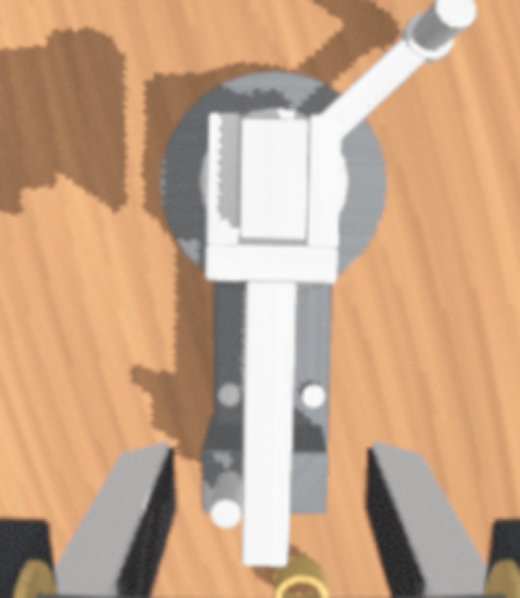

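Head and spanner look straight, with the screw within about 1° of 0. The spanner is at 72.6°, against the pin. I grip it.

```bash
python3 need.py 470 71.1 72.5 72.7
```

```text
23.05 [471.9  71.3 208.6] [-179.99    0.     74.2 ] F [ 0.7  0.1 -0.2] gap 47.2
need [ -0.7  -1.8 136.1] roll 1.5
```

send_rows(series=[[[0.5, -0.7, -1.8, 30, 1.5], [0.5, -0.7, -1.8, 70, 1.5], [0.5, -0.7, -1.8, 105, 1.5], [0.5, -0.7, -1.8, 125, 1.5], [0.5, -0.7, -1.8, 135, 1.5], [0.5, -0.7, -1.8, 135.5, 1.5]]], newtons=50)

```text
clock: 23.65
eef_pos: [469.7, 71.0, 72.6]
eef_rot: [-3.14, 0.001, 1.269]
wrist_force: [1.5, -0.0, 0.8]
finger_gap: 47.1
```

send_rows(series=[[[0, 0, 0, 0, 0], [0, 0, 0, 0, 0], [0, 0, 0, 0, 0], [0, 0, 0, 0, 0], [0, 0, 0, 0, 0]]])

```text
clock: 24.15
eef_pos: [470.5, 71.1, 73.9]
eef_rot: [3.14, -0.0, 1.269]
wrist_force: [-0.5, 0.2, 5.6]
finger_gap: 19.2
```

```bash
python3 need.py 473 71.5 72.5 74; python3 lev.py | grep -o mom.*
```

```text
24.15 [470.5  71.1  73.9] [ 1.7993e+02 -3.0000e-02  7.2720e+01] F [-0.5  0.2  5.6] gap 19.2
need [1.2 2.3 1.4] roll -1.28
mom [-0.12 -0.03  0.1 ]
```

send_rows(series=[[[0, 0, 0, -8, 0], [0, 0, 0, -18, 0], [0, 0, 0, -30, 0], [0, 0, 0, -45, 0], [0, 0, 0, -60, 0], [0, 0, 0, -75, 0], [0, 0, 0, -75, 0]]])

```text
clock: 24.85
eef_pos: [470.4, 71.1, 149.6]
eef_rot: [3.14, -0.001, 1.269]
wrist_force: [-0.3, -0.6, -5.9]
finger_gap: 19.3
```

```bash
python3 need.py 500.2 -296.2 149 -4.9
```

```text
24.85 [470.4  71.1 149.6] [ 1.799e+02 -4.000e-02  7.271e+01] F [-0.3 -0.6 -5.9] gap 19.3
need [-341.8  137.6    0.6] roll 77.61
```

send_rows(series=[[[0, -34, 14, -5, 7], [0, -72, 29, -5, 15], [0, -110, 44, -5, 23], [0, -148, 59, -5, 31], [0, -186, 75, -5, 39], [0, -224, 90, -5, 47], [0, -262, 105, -5, 55], [0, -300, 121, -5, 63], [0, -330, 133, 0, 71], [0, -341.8, 137.6, 0, 77.6]]])

```text
clock: 25.85
eef_pos: [498.8, -298.5, 146.0]
eef_rot: [-3.14, 0.003, -0.093]
wrist_force: [0.2, 0.9, -4.8]
finger_gap: 19.2
```

send_rows(series=[[[0, 0, 0, 0, 0], [0, 0, 0, 30, 0], [0, 0, 0, 65, 0], [0, 0, 0, 95, 0], [0, 0, 0, 110, 0], [0, 0, 0, 110, 0]]])

```text
clock: 26.45
eef_pos: [498.9, -295.0, 36.2]
eef_rot: [-3.14, 0.004, -0.083]
wrist_force: [0.3, 0.2, -3.4]
finger_gap: 19.5
```

```bash
python3 need.py 500.2 -296.2 26 -4.9
```

```text
26.45 [ 498.9 -295.    36.2] [-179.88    0.2    -4.77] F [ 0.3  0.2 -3.4] gap 19.5
need [ 1.4  1.1 10.2] roll 0.13
```

send_rows(series=[[[0, 0, 0, 5, 0], [0, 0, 0, 8, 0], [0, 0, 0, 9.5, 0], [0, 0, 0, 9.8, 0]]])

```text
clock: 26.85
eef_pos: [500.0, -296.4, 28.9]
eef_rot: [3.141, -0.001, -0.085]
wrist_force: [-1.2, 0.6, -4.3]
finger_gap: 19.4
```

```bash
python3 need.py 500.2 -296.2 26 -4.9
```

```text
26.85 [ 500.  -296.4   28.9] [ 1.7998e+02 -4.0000e-02 -4.8800e+00] F [-1.2  0.6 -4.3] gap 19.4
need [ 0.2 -0.2  2.9] roll 0.02
```

send_rows(series=[[[0, 0, 0, 1, 0], [0, 0, 0, 2, 0], [0, 0, 0, 2.6, 0], [0, 0, 0, 2.6, 0]]])

```text
clock: 27.25
eef_pos: [500.0, -296.4, 26.9]
eef_rot: [3.141, -0.001, -0.085]
wrist_force: [-4.5, 3.0, 6.8]
finger_gap: 19.3
```

```bash
python3 need.py 500.2 -296.2 26 -4.9
```

```text
27.25 [ 500.  -296.4   26.9] [ 1.7998e+02 -3.0000e-02 -4.8800e+00] F [-4.5  3.   6.8] gap 19.3
need [ 0.2 -0.2  0.9] roll 0.02
```

Touching the board. Release, retreat upward and look at both places.

send_rows(series=[[[0.35, 0, 0, 0, 0], [0.4, 0, 0, 0, 0], [0.45, 0, 0, 0, 0], [0.5, 0, 0, 0, 0], [0.5, 0, 0, -40, 0], [0.5, 0, 0, -90, 0], [0.5, 0, 0, -140, 0], [0.5, 0, 0, -180, 0], [0.5, 0, 0, -180, 0]]])

```text
clock: 28.15
eef_pos: [501.4, -297.3, 211.9]
eef_rot: [3.137, -0.008, -0.085]
wrist_force: [0.6, -0.8, -0.8]
finger_gap: 47.0
```

```bash
sed -i 's/\["spanner_jaw"\]/["spanner_jaw","small_grip"]/' sp.py; python3 sp.py w10.png | grep -v "^\[\["; python3 need.py 461.2 19.5 215.9 74.4
```

```text
28.15 [ 501.4 -297.3  211.9] [ 3.1369 -0.0083 -0.0853] [-0.6   0.37  1.43  0.    1.33  1.06]
spanner_jaw 0.97 [233.3, 88.2, 42.5, 157.6] [ 507.6 -297.4] [ 52.6 190.4] 84.68
yaw -0.07860486342561772 tail [ 412.66475425 -290.50721764] jaw(from tail165) [ 577.15527189 -303.46366809] grip [ 502.38685478 -297.57437243] front end [ 602.46383041 -305.4571513 ]
small_grip 0.93 [158.3, 107.6, 28.9, 116.6] [ 518.3 -198.8] [ 32.6 149.3] 87.06
yaw -0.06536002490876154 tail [ 443.82489181 -193.93182586] jaw(from tail165) [ 608.47258279 -204.70855324] grip [ 533.63272326 -199.81004079] front end [ 592.84236218 -203.68550441]
28.3 [ 499.6 -296.   205. ] [-1.7997e+02  5.0000e-02 -4.8900e+00] F [-0.3  0.1 -0.3] gap 47.2
need [ -65.1 -311.1  -10.7] roll -79.29
```

send_rows(series=[[[0.5, -65, -311, -8, -79], [0.5, -65, -311, -8, -79], [0.5, -65, -311, -8, -79], [0.5, -65, -311, -8, -79], [0.5, -65, -311, -8, -79], [0.5, -65, -311, -8, -79], [0.5, -65, -311, -8, -79], [0.5, -65, -311, -8, -79], [0.5, -65, -311, -8, -79], [0.5, -65, -311, -8, -79]]])

```text
clock: 29.3
eef_pos: [461.0, 19.4, 212.5]
eef_rot: [-3.139, 0.001, 1.297]
wrist_force: [0.2, -0.2, 0.7]
finger_gap: 46.9
```

send_rows(series=[[[0.5, 0, 0, 0, 0], [0.5, 0, 0, 0, 0], [0.5, 0, 0, 0, 0]]])

```text
clock: 29.6
eef_pos: [461.5, 19.1, 213.6]
eef_rot: [-3.141, 0.0, 1.291]
wrist_force: [-0.2, 0.2, 0.2]
finger_gap: 47.1
```

Run:
```python
from h import *
st=manip.read_state(); p=manip.camera("wrist"); np.save("fin.npy",dict(p=p,st=st),allow_pickle=True); save(p,"w11.png",s=1.5)
A=np.array([493.4,142.5]); a=np.radians(74); ex=np.array([np.cos(a),np.sin(a)]); ey=np.array([-ex[1],ex[0]])
s=5 # px/mm; rectified, image up=fixture x, left=fixture y
def rect(z,x0,x1,y0,y1):
    xs=np.arange(x1,x0,-1/s); ys=np.arange(y1,y0,-1/s); M=np.zeros((len(xs),len(ys),2),np.float32)
    for i,x in enumerate(xs):
        for j,y in enumerate(ys): M[i,j]=proj(p,np.append(A+x*ex+y*ey,z),st)
    return cv2.remap(p["img"],M[...,0],M[...,1],cv2.INTER_CUBIC)
lsd=cv2.createLineSegmentDetector()
for n,z,b in [("head",94,(-40,40,-30,30)),("bar",20,(-115,-48,-40,40)),("lever",46,(-10,95,-95,20))]:
    im=cv2.GaussianBlur(cv2.cvtColor(rect(z,*b),cv2.COLOR_RGB2GRAY),(0,0),2); L=lsd.detect(im)[0][:,0]
    out=[]
    for x1,y1,x2,y2 in L:
        l=np.hypot(x2-x1,y2-y1)/s
        if l>14: 
            X=lambda v:b[1]-v/s; Y=lambda u:b[3]-u/s
            an=np.degrees(np.arctan2(Y(x2)-Y(x1),X(y2)-X(y1)))%180; an=an-180 if an>90 else an
            out.append((round(l,1),round(float(an),2),[round(float(q)) for q in (X(y1),Y(x1),X(y2),Y(x2))]))
    print(n,sorted(out,key=lambda o:-o[0])[:9])
for d in manip.find_in("lever_post",p)[:2]: print(d)
```

```text
head [(np.float32(24.3), -0.33, [3, 12, -21, 12]), (np.float32(22.3), 89.52, [22, -12, 22, 10]), (np.float32(22.0), 89.15, [-22, 11, -22, -11]), (np.float32(19.8), 89.73, [-25, -10, -25, 10]), (np.float32(19.3), 0.28, [22, 12, 3, 11]), (np.float32(18.5), -41.97, [29, -30, 15, -18]), (np.float32(17.7), -73.46, [26, 27, 31, 10])]
bar [(np.float32(55.3), -0.63, [-110, -2, -55, -2]), (np.float32(46.7), -0.32, [-54, 2, -101, 3])]
lever [(np.float32(64.8), -85.67, [85, -95, 80, -30]), (np.float32(53.6), -45.11, [17, -29, 55, -66]), (np.float32(50.7), -45.44, [64, -56, 28, -19]), (np.float32(49.8), 89.89, [80, -30, 80, 20]), (np.float32(29.3), -0.31, [20, 14, -10, 14]), (np.float32(25.5), 89.57, [35, -13, 36, 12]), (np.float32(19.1), -44.55, [49, -17, 62, -30]), (np.float32(16.0), 0.87, [36, 14, 20, 14]), (np.float32(16.0), 12.85, [2, -32, 18, -29])]
```

```bash
python3 -c "
from cell import manip
print(manip.sign_off())"
```

```text
the job is handed in; nothing more can be done
None
```

The job is done and handed in at about 30 s of the 69 s allowed. No verdict came back.

I pinched the screw head and turned it about 33° into line with the rest. I then fitted the larger spanner over it, with its handle on the rest beside the pin, and swung the lever clockwise to the nut's hard end. There the force at the post rose steeply to about 18 N. The spanner is back on the board.

**Screw and fork slack:** while I tightened the nut, the screw turned about 7° with it, until the slack in the fork and pin gap was used up. Before taking the spanner off, I eased the lever back to bring the screw to 0. The nut stays tight in that move because the screw turns more easily than the nut.

**Last checks**
- **Screw:** the head edges are within about 0.5° of the fixture's axis.
- **Nut:** the lever is about 44.8° clockwise of the fixture's +x, where fully tight is 44°. With the screw near 0, the nut is about 1.3 rad.
- **Larger spanner:** it lies flat on the board, measured 190 × 53 mm, about 2 mm from where it started.
- **Smaller spanner:** never touched. The camera put it about 100 mm from the larger one, as described. Its centre read about 6 mm from the first top-camera estimate, which came from a partial outline.
- **Gripper:** it was clear of everything at hand-in.

The last fixture and board checks were computed from the wrist camera. I had already viewed my 12 pictures, so I did not look at those by eye.

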